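# Load the lamp and press a lens barrel into the sprung V-cradle

## Task

Set up the lens test stand: put the lamp cartridge fully down in the stand's pocket with its window facing the V-cradle, and swing the locking lever shut over it. Then take the lens barrel from its white rest, lay it centred along the V-cradle so that it bears on both sides of the V, and press it down with the gripper until the sprung cradle has sunk at least halfway; finish while still pressing and holding it there. Leave the magnifying glass, jar, slide box and dish where they are.

Things in the scene. Friction and masses are not known exactly. Their poses are not given: they have to be found in the camera images.
- rig: Lens test stand, fixed to the bench; aluminium base plate 120 (x) x 230 (y) x 12 mm, plate from y = -105 to +125 mm. Origin on the bench surface, z up; the V-cradle is centred at y = -40 mm and the lamp pocket at y = +75 mm, both at x = 0; the V runs along the stand's y. The lever's pivot post (18 mm diameter) stands at x = +48, y = +75 mm.
- pocket (a point): Centre of the floor of the lamp pocket, 12 mm above the bench, axes as the stand's. The pocket is 41 (x) x 49 (y) mm inside and 22 mm deep, with dark steel walls 8 mm thick whose tops are 34 mm above the bench.
- lamp: Loose lamp cartridge, an upright aluminium block 36 (x) x 44 (y) x 70 (z) mm, about 160 g; origin at the centre of its underside. A round glass window is in its -y face, a black strip on its top near the edge above the window. Seated, its axes lie along the stand's and the window looks at the V-cradle (stand's -y). Starts on the bench with yaw within 0.6 rad of zero.
- lamp_window (a point): Centre of the lamp's window, in its -y face, 50 mm above its underside.
- lever (a joint): Angle of the locking lever, a flat steel arm turning level about an upright pivot: 0 shut (arm along the stand's -x from the pivot, across the pocket), growing as it opens clockwise seen from above, to the stand's +y side; stop at 1.9. Starts 1.2 to 1.7. Needs 0.7 N at the knob, stays where left. Arm 16 mm wide, 85 to 93 mm above the bench, 3 mm over a seated lamp.
- lever_knob (a point): Grip point on the lever's upright round knob (black pin, 12 mm diameter, 93 to 131 mm above the bench); the point is on its axis 116 mm above the bench, 88 mm from the pivot axis.
- lever_hinge (a point): Point on the lever's vertical pivot axis at the height of lever_knob.
- barrel: Loose lens barrel, a dark steel tube closed by glass at both ends, both ends alike: 32 mm diameter, 110 mm long, about 120 g. Origin at its centre, its y axis along the tube. It starts lying in the rest, its axis 40 mm above the bench.
- rest: White plastic storage rest fixed to the bench, 60 x 120 mm, origin on the bench at its centre; the barrel lies along its y in two square notches (side walls to 34 mm high) at y = +-32 to 52 mm; between them 64 mm are free for the fingers, over a floor plate 8 mm high.
- vee_seat (a point): Where the barrel's centre belongs: on the axis of a barrel seated in the 90 degree V, halfway along; axes as the stand's. 66 mm above the bench, moves down with the cradle. The V is two pairs of flanks at y = +-26 to 46 mm from here, 52 mm free between them for fingers; flanks reach 28 mm sideways and to 3 mm below this point; the carriage plate's top is 32 mm below.
- cradle (a joint): How far the sprung V-cradle is pressed down (m): 0 up, 0.010 at its stop. The spring carries the barrel's weight without giving; 1.5 N of further push starts it moving, 4.5 N presses it 5 mm, 7.5 N 10 mm. It moves only up and down, so a barrel held tightly off to one side bears on one flank only; let it settle in the V before pressing.
- magnifier: Bystander: black magnifying glass lying on the bench, 76 mm lens ring and 85 mm handle, about 14 mm high; origin under the ring's centre.
- jar: Bystander: amber jar, 52 mm diameter, 75 mm high; origin under its centre.
- slide_box: Bystander: grey slide box 85 x 100 x 34 mm; origin under its centre.
- dish: Bystander: clear shallow dish, 84 mm diameter, 18 mm high; origin under its centre.
Mind the look-alikes: they are no part of the job. There is more than one size of the barrel; the one meant has the size given above.

How it is judged:
By the outcome, as a careful person would: the job done as asked, in the order asked, and still so for the second after the job is handed in, while the arm keeps its last pose, push and grip.
It also fails if it takes over 72 s, if anything falls off the work surface, if the arm or the gripper's body presses on something with over 40 N, if the wrist force passes 120 N, or if a joint passes its speed limit or range.

## Robot

A 6-joint arm with a two-finger parallel gripper is mounted at the origin on the work surface. World frame = base frame: x ahead of the robot, y to its left, z up, the work surface at z = 0. Lengths are in mm, angles in rad, forces in N, time in s.
With the tool pointing down it reaches from about 375 to 925 mm from the base axis. Payload 5.7 kg.
Tool frame: the origin (TCP) lies midway between the tips of the shut fingers; the grasp point (between the pads) lies 19 mm behind it; z points along the fingers, y is the line along which they close (so a half turn about z gives the same grasp; the last joint's range is limited). The gripper opens to 85 mm and grips with 20 to 120 N. Pads are 22 mm wide; open, the fingers measure 114 mm over their backs; the gripper's body (76 mm by 85 mm) begins 54 mm behind the grasp point. The pads swing forward as they close: fully open they stand 13 mm farther back than shut.
Start: joints at [1.184, 0.359, 1.51, -0, 1.272, -0.115], TCP at [161.072, 577.941, 210.567] pointing down, gripper open.
Joint ranges: [-2.97, 2.97], [-1.01, 2.36], [0.21, 2.38], [-0.96, 4.11], [0.2, 2.71], [-2.98, 2.98]. Speed limits (rad/s): [2.39, 2.39, 3.14, 3.14, 3.14, 3.14].

## Interface

Orientations are given as a unit quaternion [w, x, y, z].
In Python, from bench import * gives the robot as it stands.
- The arm moves only by the tool carry_out, never from a script. Its argument "commands" is a list of rows, each a list of 3 entries, a list of its own where there are three numbers: the shift along the tool's x, y, z in units of 50 mm (1.0 is 50 mm), then the turn, a rotation vector about the tool's x, y, z in units of 5 degrees (1.0 is 5 degrees), then the closure, from -1 (fully open) to 1 (shut), so that 0 is half open. A call has 1 to 8 rows; each row shifts and turns the commanded pose from where the row before left it, along the tool's axes as they then stand; what a row does not reach is not made up. A row lasts 1/8 s, in which the tool goes at most 62.5 mm and 10.7 degrees, less where a joint would pass 70% of its speed; a pose out of reach is approached as far as the arm can. A call is refused whole if a number of a shift passes 1 or a number of a turn 1, either way. A call with a gripper value outside its range is refused whole. The fingers move at their own pace and stop on an object; the grip force is fixed at half the most. Time passes only in rows, so rows that do not move let the fingers close. It gives the time, the measured TCP pose, the force, the opening and the grip force at its end, in the units of the state.
- read_state(): the state, without advancing time (a new reading comes with each control period).
- camera(name): name is "scene" or "top" or "wrist"; returns the picture (384x512x3 uint8, red, green, blue); there is no depth.
- calibration(name): a dict with "fov_y" (degrees; the focal length in pixels is half the picture's height over the tangent of half this angle, whatever the lens; pixels are square), "cx", "cy" (the principal point, pixels), "R" (3x3) and "t" (3): a world point X has camera coordinates R X + t. Camera axes: x right, y down, z forward; pixel columns grow to the right and rows downward; lengths in mm; the calibration is good to about 2 mm. The wrist camera is an equidistant fisheye: a pixel r from the principal point sees the ray r / f radians off the axis. A picture is of the moment at which its call begins: read the wrist's pose just before it. calibration takes no time and is no camera call; for the wrist camera it gives the pose at the moment of the call.
- hand_in(): hands the job in; it is judged then, once.
Trained networks look in the newest picture that a camera, given by its name, has taken for a name from the list of things; names that differ only in an ending like _2 or _b are one class to them, and where a whole thing is asked for, a point or a joint stands for the part that bears it (a point fixed in the world has none). Each returns a list of dicts, best first, with "confidence" (0 to 1); they miss things now and then, are a little off and sometimes report something else, mostly with a low value. They report only what shows in the picture. A call takes as long as a camera call. They do not tell look-alikes from the thing itself.
- silhouettes(camera, thing): "pixels" (384x512 bool, what is visible of it) and "at" ([row, column] in pixels, amid what is visible of it).
The state is a dict: "time_s": time; "joint_positions": joint angles; "qvel": joint speeds; "tau": joint torques, N m; "position": TCP position; "eef_rot": TCP orientation; "contact_force": force on the tool from outside, world axes, zero at the start; "moment": the same for the moment, N m; "grip_width": finger opening in mm; "gripper_force": force on a finger pad.
Only numpy, scipy, OpenCV 4.12 (cv2) and the standard library are available. Lean on these libraries where they do the work, as an engineer would, in place of code of your own. Each camera call takes 0.05 s, during which the arm holds its last target. There are 200 camera calls.

## Working session

There is one attempt and no reset: what is moved stays moved. The work goes in short steps, Python scripts to look and compute and a tool call to move; the robot and the scene stay as the last step left them, time stands still between calls to the robot, and variables do not carry over. Pictures are saved under pics/ and viewed, at most 10 in all, crops included, and the job is handed in when it is done.

Besides the shell and the picture viewer there is one more tool, called after "Request:" as name(argument=value, ...), one argument or row to a line, values as JSON. carry_out: Moves the arm, as the interface text tells. Its arguments: {"type":"object","properties":{"commands":{"type":"array"}},"required":["commands"]}

```bash
mkdir -p pics; ls; python3 - <<'E'
from bench import *
import cv2,numpy as np
s=read_state();print(s)
a=[]
for n in("scene","top"):
    im=camera(n);cv2.imwrite(f"pics/{n}0.png",im[:,:,::-1]);a.append(im)
    c=calibration(n);print(n,c)
    for th in("rig","lamp","lever","lever_knob","barrel","rest","magnifier","jar","slide_box","dish"):
        for d in silhouettes(n,th): print(n,th,round(d["confidence"],2),np.round(d["at"]),d["pixels"].sum())
cv2.imwrite("pics/both.png",np.vstack([cv2.resize(x,(400,300)) for x in a])[:,:,::-1])
E
```

```text
pics
{'time_s': 0.0, 'joint_positions': array([ 1.18390783e+00,  3.59503517e-01,  1.51144330e+00, -1.91611267e-05,
        1.27250155e+00, -1.15081810e-01]), 'qvel': array([ 0.00068517, -0.00139375, -0.0004326 ,  0.00283087,  0.00138405,
       -0.00027778]), 'tau': array([ 3.42991865e-03, -5.27617550e+01, -2.78626853e+01,  4.52316772e-05,
        1.32902968e-02, -1.19552901e-06]), 'position': array([160.81183184, 577.2955075 , 209.75037311]), 'eef_rot': array([-2.21573169e-04,  1.35482522e-01,  9.90779302e-01, -9.01059833e-04]), 'contact_force': array([ 0.28271545, -0.02809995, -0.36937957]), 'moment': array([-0.02592677, -0.03180699, -0.00869414]), 'gripper_force': 0.0, 'grip_width': 85.80510882532478}
scene {'fov_y': 55.48583513625727, 'cx': 258.07871581178915, 'cy': 190.45037052270445, 'R': array([[ 0.70305134,  0.71087036, -0.01954841],
       [ 0.47236198, -0.48736199, -0.73440619],
       [-0.53159474,  0.50709133, -0.67842863]]), 't': array([-404.67108997, -197.00012855, 1378.39090481])}
scene rig 0.72 [196. 266.] 2399
scene lamp 0.96 [250. 231.] 554
scene lever 0.66 [165. 30
[... 393 characters left out ...]
ov_y': 48.42743871731781, 'cx': 257.4527137351457, 'cy': 198.20400248455115, 'R': array([[ 0.02559402, -0.99965254, -0.00630452],
       [-0.97118284, -0.02336925, -0.23718719],
       [ 0.23695744,  0.01219342, -0.97144351]]), 't': array([  11.306972  ,  582.20002454, 1031.87032109])}
top rig 0.89 [223. 241.] 4045
top lamp 0.89 [185. 329.] 349
top lever 0.73 [188. 201.] 288
top lever_knob 0.63 [185. 205.] 273
top barrel 0.85 [307. 384.] 318
top barrel 0.72 [252. 379.] 600
top barrel 0.56 [214. 383.] 205
top rest 0.89 [258. 376.] 486
top magnifier 0.56 [133. 258.] 640
top jar 0.58 [140. 158.] 427
top slide_box 0.67 [140. 351.] 1296
top dish 0.74 [271. 136.] 735
top dish 0.43 [219. 238.] 3964
```

View pics/scene0.png

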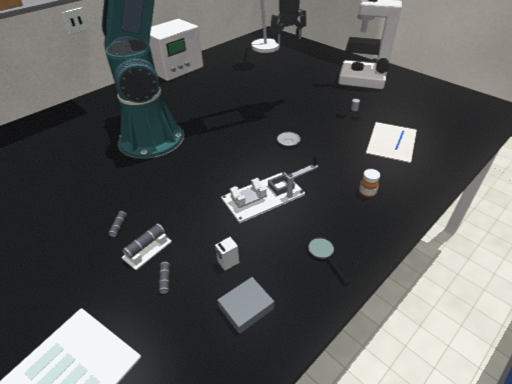

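View pics/top0.png

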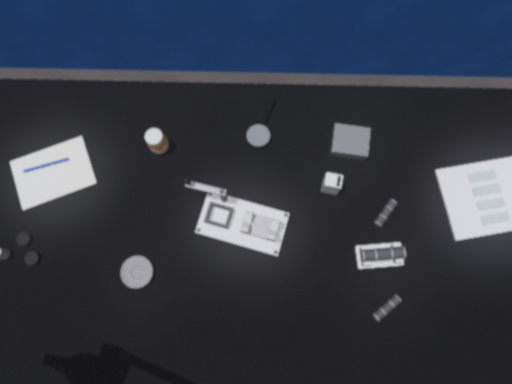

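The scene shows the white stand around (196,266) and the lamp at (250,231), with a dark strip on its right side. The top view shows the pocket at (215,220), the cradle at (225,260), the lever from (195,225) to the knob at (183,188), and the lamp at (183,332).

Barrel candidates in the top picture are the tube in the white rest at (254,382), and loose smaller tubes at (212,386) and (307,387). The one in the rest fits the description.

```bash
cat > h.py <<'E'
from bench import *
import cv2,numpy as np
from scipy.spatial.transform import Rotation as Ro
def ray(c,wrist,rc):
    "camera centre and unit ray in world for pixel (row,col)"
    H=384;f=H/2/np.tan(np.radians(c["fov_y"])/2);u=np.array([rc[1]-c["cx"],rc[0]-c["cy"]])
    if wrist:
        r=np.hypot(*u);th=r/f;d=np.r_[u/max(r,1e-9)*np.sin(th),np.cos(th)]
    else: d=np.r_[u/f,1];d/=np.linalg.norm(d)
    R=np.array(c["R"]);return -R.T@np.array(c["t"]),R.T@d
def plane(c,w,rc,z):
    o,d=ray(c,w,rc);return o+d*(z-o[2])/d[2]
def tri(rs):
    A=sum(np.eye(3)-np.outer(d,d) for o,d in rs);b=sum((np.eye(3)-np.outer(d,d))@o for o,d in rs)
    X=np.linalg.solve(A,b);return X,max(np.linalg.norm(np.cross(X-o,d)) for o,d in rs)
def proj(c,w,X):
    p=np.array(c["R"])@np.asarray(X,float)+c["t"];f=192/np.tan(np.radians(c["fov_y"])/2)
    if w:
        r=np.hypot(p[0],p[1]);th=np.arctan2(r,p[2]);q=f*th*p[:2]/max(r,1e-9)
    else:q=f*p[:2]/p[2]
    return np.array([c["cy"]+q[1],c["cx"]+q[0]])
def toolmove(P,yaw=None,q=None,s=None):
    """delta from current pose to TCP P with tool down, tool y axis at world angle yaw: in units; total"""
    s=s or read_state();w,x,y,z=s["eef_rot"];R=Ro.from_quat([x,y,z,w])
    out=[]
    if yaw is not None:
        zt=np.array([0,0,-1]);best=None
        for k in(0,np.pi):
            yt=np.array([np.cos(yaw+k),np.sin(yaw+k),0]);R2=Ro.from_matrix(np.c_[np.cross(yt,zt),yt,zt])
            rv=(R.inv()*R2).as_rotvec()
            if best is None or np.linalg.norm(rv)<np.linalg.norm(best):best=rv
        out=np.degrees(best)/5
    d=R.inv().apply(np.asarray(P)-s["position"])/50
    return np.round(d,2),np.round(out,2)
E
python3 - <<'E'
from h import *
T=calibration("top");S=calibration("scene")
camera("top");camera("scene")
im=cv2.imread("pics/top0.png")
def best(n,t,k=0):return silhouettes(n,t)
for t in("lamp","barrel","rest","lever","jar","slide_box","magnifier","dish"):
    for d in best("top",t)[:3]:
        pts=np.argwhere(d["pixels"])[:,::-1].astype(np.float32)
        z={"lamp":70,"barrel":40,"rest":20,"lever":90}.get(t,15)
        r=cv2.minAreaRect(pts);cr=[plane(T,0,p[::-1],z)[:2] for p in cv2.boxPoints(r)]
        print(t,round(d["confidence"],2),np.round(plane(T,0,d["at"],z)),"rect corners",np.round(cr).tolist())
# rig plate by brightness
d=best("top","rig")[0]
m=(d["pixels"]&(im.min(2)>150)).astype(np.uint8)
pts=np.argwhere(d["pixels"])[:,::-1].astype(np.float32);r=cv2.minAreaRect(pts)
print("rig",[np.round(plane(T,0,p[::-1],12)).tolist() for p in cv2.boxPoints(r)])
cv2.imwrite("pics/crop.png",np.hstack([cv2.resize(im[165:265,160:300],None,fx=4,fy=4,interpolation=2),cv2.resize(im[165:265,310:370],None,fx=4,fy=4,interpolation=2)]))
E
```

```text
lamp 0.95 [ 622. -167.   70.] rect corners [[604.0, -135.0], [660.0, -146.0], [651.0, -196.0], [595.0, -184.0]]
barrel 0.86 [ 454. -291.   40.] rect corners [[461.0, -239.0], [475.0, -356.0], [439.0, -357.0], [425.0, -241.0]]
barrel 0.75 [ 321. -286.   40.] rect corners [[298.0, -265.0], [351.0, -325.0], [335.0, -340.0], [282.0, -280.0]]
barrel 0.63 [ 549. -313.   40.] rect corners [[530.0, -277.0], [599.0, -325.0], [585.0, -344.0], [517.0, -295.0]]
rest 0.91 [ 436. -293.   20.] rect corners [[473.0, -232.0], [484.0, -359.0], [422.0, -359.0], [412.0, -234.0]]
lever 0.73 [601. 159.  90.] rect corners [[605.0, 219.0], [627.0, 214.0], [598.0, 105.0], [577.0, 110.0]]
jar 0.78 [758. 317.  15.] rect corners [[762.0, 364.0], [803.0, 330.0], [746.0, 270.0], [705.0, 305.0]]
slide_box 0.79 [ 767. -226.   15.] rect corners [[720.0, -171.0], [820.0, -182.0], [811.0, -288.0], [711.0, -275.0]]
slide_box 0.55 [626. 168.  15.] rect corners [[625.0, 233.0], [647.0, 228.0], [618.0, 113.0], [595.0, 118.0]]
magnifier 0.6 [785.  29.  15.] rect corners [[774.0, 80.0], [892.0, -12.0], [840.0, -67.0], [725.0, 25.0]]
dish 0.67 [400. 344.  15.] rect corners [[430.0, 384.0], [432.0, 300.0], [352.0, 293.0], [350.0, 376.0]]
rig [[515.0, 256.0, 12.0], [647.0, 227.0, 12.0], [567.0, -64.0, 12.0], [439.0, -28.0, 12.0]]
```

View pics/crop.png

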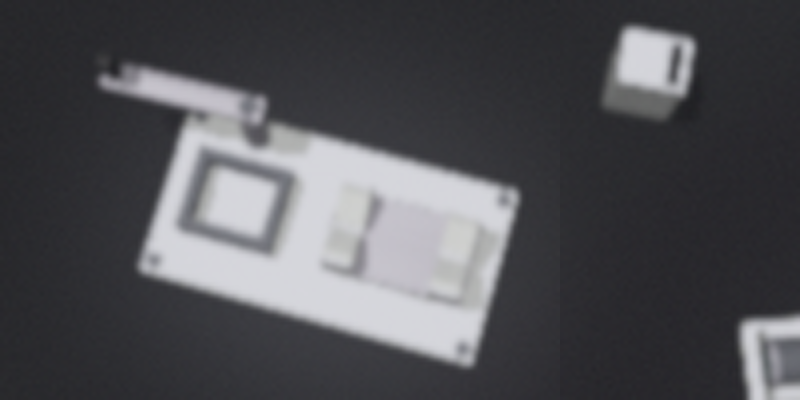

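Crop (4x): plate corners at (190,115), (518,190), (472,365) and (140,270). Lamp top quad is (625,28), (693,40), (683,92) and (617,83), with the black strip on its right side. The lever lies parallel to the plate's long side, open about 1.5.

```bash
python3 - <<'E'
from h import *
T=calibration("top");S=calibration("scene")
def fit2(model,world):
    m=np.array(model,float);w=np.array(world)[:,:2];mc=m.mean(0);wc=w.mean(0);a=m-mc;b=w-wc
    yaw=np.arctan2((a[:,0]*b[:,1]-a[:,1]*b[:,0]).sum(),(a*b).sum())
    R=np.array([[np.cos(yaw),-np.sin(yaw)],[np.sin(yaw),np.cos(yaw)]]);o=wc-R@mc
    return o,yaw,np.abs(w-(o+m@R.T)).max()
P=lambda x,y,off,z:plane(T,0,(165+y/4,off+x/4),z)
w=[P(190,115,160,12),P(518,190,160,12),P(472,365,160,12),P(140,270,160,12)]
o,yaw,e=fit2([(60,125),(60,-105),(-60,-105),(-60,125)],w);print("rig",o,yaw,e)
R=np.array([[np.cos(yaw),-np.sin(yaw)],[np.sin(yaw),np.cos(yaw)]])
print("pocket",o+R@[0,75],"vee",o+R@[0,-40],"pivot",o+R@[48,75])
w=[P(x,y,170,70) for x,y in((625,28),(693,40),(683,92),(617,83))]  # crop x offset: 560/4=140 -> 310-140=170
ol,yl,el=fit2([(18,22),(18,-22),(-18,-22),(-18,22)],w);print("lamp",ol,yl,el)
k=P(112,68,160,131)[:2];d=R.T@(k-(o+R@[48,75]));print("knob",k,np.hypot(*d),"angle",np.arctan2(d[1],-d[0]))
print(toolmove([*ol,180],np.pi/2+yl))
c=calibration("wrist");s=read_state();w_,x,y,z=s["eef_rot"];Rt=Ro.from_quat([x,y,z,w_])
oc=-np.array(c["R"]).T@c["t"];print("wrist cam in tool",Rt.inv().apply(oc-s["position"]),"axis",Rt.inv().apply(np.array(c["R"])[2]),c["fov_y"])
E
```

```text
rig [522.93755406  55.63065045] -0.23355886602852502 5.099414729985028
pocket [540.29564561 128.59431714] vee [513.67990523  16.71669488] pivot [586.9923923  117.48513855]
lamp [ 634.90209031 -171.37027984] -0.15397855890782355 1.2734475276799913
knob [603.78224663 196.8229941 ] 81.09497229637003 angle 1.54578527615925
(array([-13.15, -11.89,   0.61]), array([-0.  , -0.  , -1.35]))
wrist cam in tool [  74.78573768   -0.59046234 -164.75484235] axis [-0.28910537 -0.00113488  0.95729661] 65.70646984690485
```

Request:
carry_out(
  commands=[
    [[-0.8,-0.7,0],[0,0,0],-1],
    [[-0.8,-0.7,0],[0,0,0],-1],
    [[-0.8,-0.7,0],[0,0,0],-1],
    [[-0.8,-0.7,0],[0,0,0],-1],
    [[-0.8,-0.7,0],[0,0,0],-1],
    [[-0.8,-0.7,0],[0,0,0],-1],
    [[-0.8,-0.7,0],[0,0,0],-1],
    [[-0.8,-0.7,0],[0,0,0],-1],
  ],
)

```text
time_s: 2.65
position: [395.1, 220.9, 210.9]
eef_rot: [0.0, 0.135, 0.991, 0.0]
contact_force: [0.5, 1.4, 0.0]
grip_width: 85.5
gripper_force: 0.0
```

Request:
carry_out(
  commands=[
    [[-0.8,-0.8,0],[0,0,0],-1],
    [[-0.8,-0.8,0],[0,0,0],-1],
    [[-0.8,-0.8,0],[0,0,0],-1],
    [[-0.8,-0.8,0],[0,0,0],-1],
    [[-0.8,-0.8,0],[0,0,0],-1],
    [[-0.8,-0.8,0],[0,0,0],-1],
    [[-0.8,-0.7,0],[0,0,-0.7],-1],
    [[-0.6,-0.6,0],[0,0,-0.65],-1],
  ],
)

```text
time_s: 3.65
position: [614.2, -155.6, 210.6]
eef_rot: [0.0, 0.076, 0.997, -0.0]
contact_force: [-0.4, 0.2, 0.3]
grip_width: 85.5
gripper_force: 0.0
```

```bash
python3 - <<'E'
from h import *
s=read_state();print(s["time_s"],s["position"],s["eef_rot"],s["joint_positions"])
c=calibration("wrist");im=camera("wrist");cv2.imwrite("pics/w1.png",im[:,:,::-1])
for d in silhouettes("wrist","lamp"):print(d["confidence"],d["at"],d["pixels"].sum())
print(toolmove([635,-171.4,100],np.pi/2-.154))
E
```

```text
3.65 [ 614.19331802 -155.58039055  210.58571365] [ 2.78597620e-04  7.64852130e-02  9.97070665e-01 -1.51411437e-04] [-3.56965228e-01  4.06529951e-01  1.43431522e+00 -1.41963107e-04
  1.30012825e+00 -1.77460367e+00]
0.75 [188.3, 244.3] 1787
(array([-0.42, -0.21,  2.21]), array([-0.02,  0.03, -0.02]))
```

View pics/w1.png

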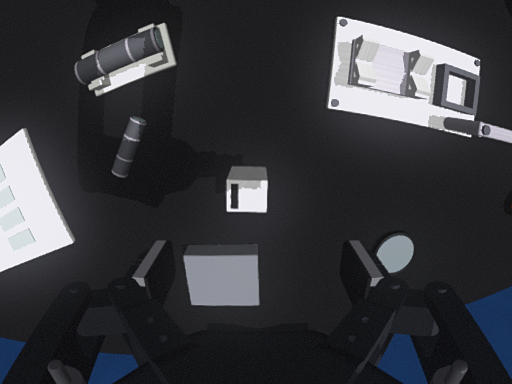

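The wrist picture shows the lamp's top face at about (228-267, 181-211) with its strip to the left (−y). The barrel in its rest is at (55,120), the stand at (75,405), and a small look-alike at (147,128).

```bash
cat >> h.py <<'E'
def quad(im,roi,thr):
    "roi r0,r1,c0,c1: min area rect (x,y corners) of the largest bright blob, hull-filled"
    r0,r1,c0,c1=roi;g=cv2.cvtColor(im[r0:r1,c0:c1],cv2.COLOR_RGB2GRAY)
    g=cv2.resize(g,None,fx=4,fy=4,interpolation=cv2.INTER_CUBIC)
    cs,_=cv2.findContours((g>thr).astype(np.uint8),0,1);k=max(cs,key=cv2.contourArea)
    b=cv2.boxPoints(cv2.minAreaRect(k));return (b+.5)/4-.5+[c0,r0]
E
python3 - <<'E'
from h import *
c=calibration("wrist");im=cv2.imread("pics/w1.png")[:,:,::-1].copy()
print([int(v) for v in im[160:220:3,250].mean(1)])
q=quad(im,(160,220,220,275),215);print(q)
W=np.array([plane(c,1,p[::-1],70) for p in q]);print(W)
T=calibration("top")
tc=(165+60.75/4,170+654.5/4)
print("tri",tri([ray(c,1,q.mean(0)[::-1]),ray(T,0,tc)]))
# rig in wrist: plate corners
r=[(342,16),(481,61),(471,136),(331,104)]
for p in r:print(plane(c,1,p[::-1],12))
E
```

```text
[37, 37, 74, 103, 99, 99, 98, 176, 175, 172, 238, 236, 237, 237, 237, 236, 236, 207, 46, 47]
[[226.31181717 210.60273743]
 [226.83443451 179.76837921]
 [266.65773773 180.44335175]
 [266.13512039 211.27770996]]
[[ 649.90264687 -198.64667945   70.        ]
 [ 615.53745073 -191.54738511   70.        ]
 [ 622.87410998 -149.81063874   70.        ]
 [ 657.3819076  -155.49255534   70.        ]]
tri (array([ 642.83292199, -175.76620401,   45.68078193]), np.float64(0.8488316607967887))
[443.34082254 -25.82356406  12.        ]
[504.07989014 191.23346321  12.        ]
[615.46619801 159.36437132  12.        ]
[554.12275058 -57.65861268  12.        ]
```

```bash
python3 - <<'E'
from h import *
print(toolmove([636,-173.5,120],np.pi/2-.17))
E
```

```text
(array([-0.45, -0.25,  1.81]), array([-0.02,  0.03,  0.16]))
```

Request:
carry_out(
  commands=[
    [[-0.25,-0.15,0.9],[0,0,0.16],-1],
    [[-0.2,-0.1,0.9],[0,0,0],-1],
    [[0,0,0],[0,0,0],-1],
  ],
)

```text
time_s: 4.12
position: [630.2, -167.8, 117.0]
eef_rot: [-0.004, 0.084, 0.996, 0.001]
contact_force: [0.0, 0.8, 0.8]
grip_width: 85.0
gripper_force: 0.0
```

```bash
python3 - <<'E'
from h import *
s=read_state();print(s["time_s"],s["position"])
c=calibration("wrist");im=camera("wrist");cv2.imwrite("pics/w2.png",im[:,:,::-1]);np.save("pics/w2.npy",dict(R=c["R"],t=c["t"]))
ds=silhouettes("wrist","lamp");print([(d["confidence"],d["at"],d["pixels"].sum()) for d in ds])
ys,xs=np.where(ds[0]["pixels"]);print(ys.min(),ys.max(),xs.min(),xs.max())
q=quad(im,(ys.min()-5,ys.max()+6,xs.min()-5,xs.max()+6),215);print(q)
for z in(70,):print(np.array([plane(c,1,p[::-1],z) for p in q]), np.mean([plane(c,1,p[::-1],z) for p in q],0))
E
```

```text
4.125 [ 630.19799793 -167.84978505  117.00258665]
[(0.71, [200.1, 250.6], np.int64(3482)), (0.56, [41.6, 432.3], np.int64(5983))]
170 233 225 284
[[226.60035133 232.5897522 ]
 [226.70236397 222.38827133]
 [281.96434021 222.94088745]
 [281.86232758 233.1423645 ]]
[[ 648.40355767 -195.9823045    70.        ]
 [ 639.91335967 -194.12992823   70.        ]
 [ 647.52423495 -152.06089156   70.        ]
 [ 656.11403728 -153.34104318   70.        ]] [ 647.98879739 -173.87854187   70.        ]
```

View pics/w2.png

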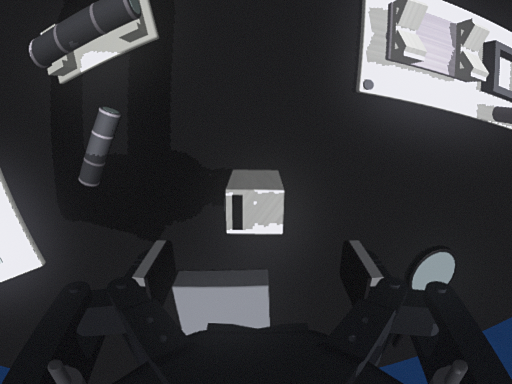

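The lamp's top face is now at about (226-284, 190-234), with its strip to the left.

```bash
python3 - <<'E'
from h import *
import math
c=calibration("wrist");
q2=[(226,234),(228,190),(282,190),(284,234)]
W=np.array([plane(c,1,p[::-1],70) for p in q2]);print(W.round(1),W.mean(0))
# w1 camera: from saved pose: tool offset is rigid
s=read_state();Rt=lambda e:Ro.from_quat([e[1],e[2],e[3],e[0]])
Rc=np.array(c["R"]);Rel=Rc@Rt(s["eef_rot"]).as_matrix();oc=Rt(s["eef_rot"]).inv().apply(-Rc.T@c["t"]-s["position"])
e1=[2.786e-4,7.6485e-2,.99707,-1.5e-4];p1=np.array([614.193,-155.580,210.586])
R1=Rel@Rt(e1).as_matrix().T;o1=Rt(e1).apply(oc)+p1;c1=dict(c,R=R1,t=-R1@o1)
q1=[(226.3,210.6),(226.8,179.8),(266.7,180.4),(266.1,211.3)]
for a,b in zip(q1,q2):print(tri([ray(c1,1,a[::-1]),ray(c,1,b[::-1])]))
print(toolmove([636.5,-174,35],np.pi/2-.17))
E
```

```text
[[ 654.8 -198.5   70. ]
 [ 618.9 -189.6   70. ]
 [ 625.8 -149.1   70. ]
 [ 662.5 -152.6   70. ]] [ 640.48305984 -172.45800371   70.        ]
(array([ 621.5050872 , -183.69223715,  145.41377096]), np.float64(0.25245189120324923))
(array([ 579.1769195 , -167.94996175,  213.86650718]), np.float64(0.25347855422612714))
(array([ 615.15379294, -148.61649207,   98.92468217]), np.float64(2.2251098206670346))
(array([ 635.01861642, -152.60002461,  126.21619852]), np.float64(1.239644573246535))
(array([-0.09, -0.09,  1.73]), array([ 0.  , -0.01,  0.02]))
```

Request:
carry_out(
  commands=[
    [[-0.1,-0.08,0.6],[0,0,0],-1],
    [[0,0,0.6],[0,0,0],-1],
    [[0,0,0.6],[0,0,0],-1],
    [[0,0,0],[0,0,0],-1],
    [[0,0,0],[0,0,0],1],
    [[0,0,0],[0,0,0],1],
    [[0,0,0],[0,0,0],1],
    [[0,0,0],[0,0,0],1],
  ],
)

```text
time_s: 5.22
position: [639.2, -174.3, 33.0]
eef_rot: [0.002, 0.084, 0.996, -0.0]
contact_force: [-0.8, 3.0, 7.1]
grip_width: 42.8
gripper_force: 60.0
```

Request:
carry_out(
  commands=[
    [[0,0,0],[0,0,0],1],
    [[0,0,0],[0,0,0],1],
    [[0,0,0],[0,0,0],1],
  ],
)

```text
time_s: 5.6
position: [639.1, -174.3, 33.0]
eef_rot: [0.002, 0.084, 0.996, -0.0]
contact_force: [-0.3, 2.1, 7.5]
grip_width: 42.6
gripper_force: 60.0
```

Request:
carry_out(
  commands=[
    [[0,0,-0.7],[0,0,0],1],
    [[0,0,-0.7],[0,0,0],1],
    [[0,0.5,-0.7],[0,0,0],1],
    [[0.35,0.8,-0.65],[0,0,0],1],
    [[0.35,0.8,0],[0,0,0],1],
    [[0.35,0.8,0],[0,0,0],1],
    [[0.35,0.8,0],[0,0,0],1],
    [[0.35,0.75,0],[0,0,1],1],
  ],
)

```text
time_s: 6.6
position: [588.0, 61.3, 168.7]
eef_rot: [0.0, 0.128, 0.992, 0.0]
contact_force: [0.3, 0.5, -1.8]
grip_width: 42.5
gripper_force: 62.3
```

Request:
carry_out(
  commands=[
    [[0,0,0],[0,0,0],1],
    [[0,0,0],[0,0,0],1],
  ],
)

```text
time_s: 6.85
position: [588.7, 59.7, 168.6]
eef_rot: [0.0, 0.127, 0.992, -0.0]
contact_force: [-0.4, -0.1, -1.7]
grip_width: 42.3
gripper_force: 62.2
```

```bash
python3 - <<'E'
from h import *
s=read_state();print(s["time_s"],s["position"],s["eef_rot"],s["grip_width"])
c=calibration("wrist");im=camera("wrist");cv2.imwrite("pics/w3.png",im[:,:,::-1])
import pickle;pickle.dump(c,open("c3.pkl","wb"))
for t in("rig","lever","lamp"):
    for d in silhouettes("wrist",t):print(t,d["confidence"],d["at"])
E
```

```text
6.85 [588.73202414  59.73216942 168.55913911] [ 4.27675109e-04  1.26611295e-01  9.91952280e-01 -2.65300177e-04] 42.32459441770066
rig 0.85 [122.1, 259.3]
lever 0.66 [177.5, 369.8]
lever 0.62 [124.1, 259.0]
lamp 0.96 [233.2, 256.0]
lamp 0.47 [118.8, 200.6]
```

View pics/w3.png

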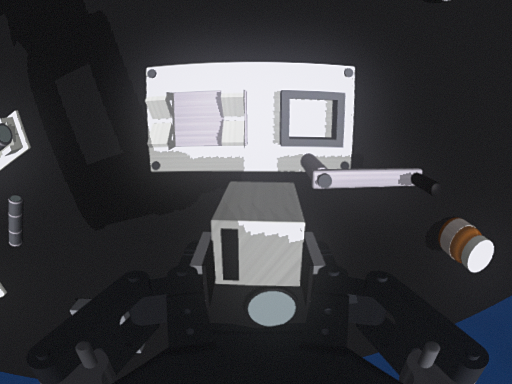

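Plate corners are at about (146,67), (354,66), (352,171) and (151,171). The dark pocket rim spans (279-344, 91-148). The lever runs from pivot (323,180) to knob (430,183). The lamp is held straight, with its top face at (214-303, 220-285).

```bash
python3 - <<'E'
from h import *
import pickle
c=pickle.load(open("c3.pkl","rb"));im=cv2.imread("pics/w3.png")[:,:,::-1].copy()
g=cv2.cvtColor(im,cv2.COLOR_RGB2GRAY)
G=cv2.resize(g,None,fx=4,fy=4,interpolation=cv2.INTER_CUBIC)
def corners(mask,off):
    cs,_=cv2.findContours(mask.astype(np.uint8),0,1);k=max(cs,key=cv2.contourArea);b=cv2.boxPoints(cv2.minAreaRect(k))
    return (b+.5)/4-.5+off
r0,r1,c0,c1=80,158,262,352
m=G[4*r0:4*r1,4*c0:4*c1]<110
m[:, :]=m
rim=corners(cv2.morphologyEx(m.astype(np.uint8),cv2.MORPH_OPEN,np.ones((9,9))),[c0,r0]);print("rim",rim.round(1).tolist())
W=np.array([plane(c,1,p[::-1],34)[:2] for p in rim]);print(W.round(1).tolist(),W.mean(0),np.linalg.norm(np.diff(W,axis=0),axis=1))
P=np.array([plane(c,1,p[::-1],12)[:2] for p in((146,67),(354,66),(352,171),(151,171))])
print("plate",P.round(1).tolist(),P.mean(0),np.linalg.norm(np.diff(P,axis=0),axis=1))
Sc=np.array([plane(c,1,p[::-1],12)[:2] for p in((152,73),(348,72),(345,165),(156,165))]);print("screws",Sc.round(1).tolist(),Sc.mean(0))
d=Sc[1]-Sc[0];d2=Sc[2]-Sc[3];print("y-axis yaw",[np.arctan2(-v[0],v[1]) for v in(d,d2)],"x", [np.arctan2(v[1],v[0]) for v in(Sc[3]-Sc[0],Sc[2]-Sc[1])])
L=np.array([plane(c,1,p[::-1],168.6-33+70)[:2] for p in((213,284),(215,220),(303,220),(303,285))])
print("lamp top",L.round(1).tolist(),L.mean(0),"size",np.linalg.norm(np.diff(L,axis=0),axis=1))
print("knob",plane(c,1,(188,436),131),"pivot",plane(c,1,(180,323),93))
s=read_state();w,x,y,z=s["eef_rot"];print("tool y angle",np.arctan2(*Ro.from_quat([x,y,z,w]).as_matrix()[1::-1,1]))
E
```

```text
rim [[303.6, 138.9], [304.6, 98.6], [337.5, 99.4], [336.5, 139.7]]
[[561.9, 114.3], [522.2, 124.8], [530.2, 158.0], [570.7, 147.9]] [546.25010485 136.23075853] [41.06988564 34.12295338 41.72161631]
plate [[440.2, -30.1], [498.4, 191.5], [614.2, 164.2], [555.8, -59.9]] [527.16251244  66.41820436] [229.14604058 118.99581268 231.56980016]
screws [[449.4, -25.1], [503.8, 182.9], [605.3, 157.2], [550.8, -51.5]] [527.31317343  65.88458109]
y-axis yaw [np.float64(-0.25588244999041254), np.float64(-0.2552542400300398)] x [np.float64(-0.2544570077744495), np.float64(-0.24806761009543343)]
lamp top [[596.5, 33.2], [562.2, 45.5], [572.5, 85.3], [608.8, 78.3]] [585.00960085  60.56386698] size [36.40829342 41.13039266 36.97701051]
knob [609.05234692 202.65527116 131.        ] pivot [590.97795004 115.8575651   93.        ]
tool y angle 1.3144981708996661
```

Request:
carry_out(
  commands=[
    [[0.6,0.56,0],[0,0,0],1],
    [[0.56,0.56,0],[0,0,0],1],
    [[0,0,0.6],[0,0,0],1],
    [[0,0,0.6],[0,0,0],1],
    [[0,0,0.6],[0,0,0],1],
    [[0,0,0],[0,0,0],1],
    [[0,0,0],[0,0,0],1],
  ],
)

```text
time_s: 7.92
position: [547.5, 128.4, 78.9]
eef_rot: [0.001, 0.128, 0.992, 0.0]
contact_force: [-0.2, -0.2, -1.9]
grip_width: 42.8
gripper_force: 62.2
```

```bash
python3 - <<'E'
from h import *
import pickle
s=read_state();print(s["time_s"],s["position"],s["eef_rot"])
a=[]
c=calibration("wrist");im=camera("wrist");pickle.dump((c,s),open("c4.pkl","wb"));cv2.imwrite("pics/w4.png",im[:,:,::-1])
sc=camera("scene");cv2.imwrite("pics/s4.png",sc[:,:,::-1])
a=cv2.resize(im[90:290,156:356],None,fx=3,fy=3,interpolation=2)
b=cv2.resize(sc[130:230,240:273],None,fx=6,fy=6,interpolation=2)
cv2.imwrite("pics/v4.png",np.hstack([a,b])[:,:,::-1])
E
```

```text
7.925 [547.45305314 128.37867198  78.91356333] [5.01962074e-04 1.27576697e-01 9.91828580e-01 5.56453343e-05]
```

View pics/v4.png

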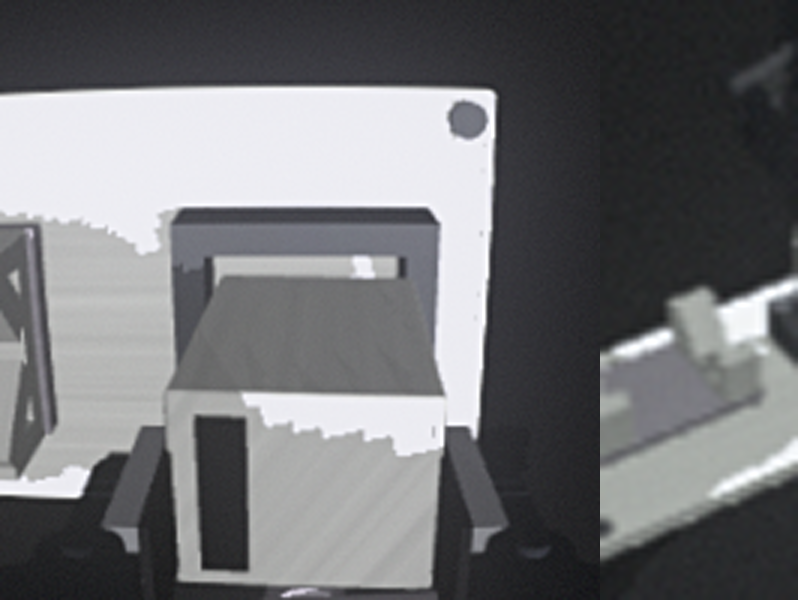

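The crop shows the pocket's inner front edge at crop row 257 (columns 204-406) and its outer edge at row 222 (columns 172-440). The lamp's bottom −x edge is at row 278 (columns 220-406).

```bash
python3 - <<'E'
from h import *
import pickle
c,s=pickle.load(open("c4.pkl","rb"));yaw=-.2545
R=np.array([[np.cos(yaw),-np.sin(yaw)],[np.sin(yaw),np.cos(yaw)]]);pk=np.array([543.6,129.1])
f=lambda x,y,z:(R.T@(plane(c,1,(90+y/3,156+x/3),z)[:2]-pk)).round(1)
print("rim outer -x corners (exp -28.5,+-32.5)",f(172,222,34),f(440,222,34))
print("rim inner (exp -20.5,+-24.5)",f(204,257,34),f(406,257,34))
zb=s["position"][2]-33
print("lamp bottom -x corners (exp -18,+-22)",f(220,278,zb),f(405,278,zb))
print("lamp top -x (exp -18,+-22)",f(165,394,zb+70),f(444,394,zb+70),"+x",f(178,582,zb+70),f(430,586,zb+70))
E
```

```text
rim outer -x corners (exp -28.5,+-32.5) [-28.  -32.3] [-27.9  32.4]
rim inner (exp -20.5,+-24.5) [-19.2 -24.7] [-19.2  24.3]
lamp bottom -x corners (exp -18,+-22) [-17.2 -19.8] [-17.1  22.9]
lamp top -x (exp -18,+-22) [-17.5 -22.1] [-17.5  21.5] +x [ 18.  -22.2] [18.9 21.4]
```

Request:
carry_out(
  commands=[
    [[0,0,0.25],[0,0,0],1],
    [[0,0,0.2],[0,0,0],1],
    [[0,0,0.15],[0,0,0],1],
    [[0,0,0],[0,0,0],1],
  ],
)

```text
time_s: 8.52
position: [546.2, 128.3, 47.2]
eef_rot: [-0.0, 0.127, 0.992, -0.0]
contact_force: [1.7, -2.7, -4.8]
grip_width: 42.3
gripper_force: 65.3
```

Request:
carry_out(
  commands=[
    [[0,0,0.06],[0,0,0],1],
    [[0,0,0],[0,0,0],1],
    [[0,0,0],[0,0,0],-0.2],
    [[0,0,0],[0,0,0],-0.6],
    [[0,0,0],[0,0,0],-0.6],
    [[0,0,0],[0,0,0],-0.6],
  ],
)

```text
time_s: 9.28
position: [546.6, 129.0, 45.2]
eef_rot: [0.0, 0.127, 0.992, 0.0]
contact_force: [-0.2, -0.2, -0.4]
grip_width: 68.4
gripper_force: 0.0
```

Request:
carry_out(
  commands=[
    [[0,0,-0.8],[0,0,0],-0.6],
    [[0,0,-0.8],[0,0,0],-0.4],
    [[0,0.2,-0.8],[0,0,0],-0.2],
    [[-0.4,0.75,-0.5],[0,0,0],-0.2],
    [[-0.44,0.79,0],[0,0,0],-0.2],
    [[0,0,0],[0,0,0],-0.2],
    [[0,0,0],[0,0,0],-0.2],
  ],
)

```text
time_s: 10.15
position: [608.1, 202.0, 189.4]
eef_rot: [-0.001, 0.127, 0.992, -0.001]
contact_force: [-0.3, -0.3, 0.3]
grip_width: 51.3
gripper_force: 0.0
```

```bash
python3 - <<'E'
from h import *
import pickle
s=read_state();print(s["time_s"],s["position"],s["eef_rot"],s["joint_positions"][5],s["grip_width"])
c=calibration("wrist");im=camera("wrist");pickle.dump((c,s),open("c5.pkl","wb"))
for t in("lever_knob","lever","lamp"):
    for d in silhouettes("wrist",t)[:2]:print(t,d["confidence"],d["at"])
cv2.imwrite("pics/w5.png",im[:,:,::-1])
print(toolmove([609.3,202.8,100]))
E
```

```text
10.15 [608.05231908 201.95699239 189.35885247] [-9.55793300e-04  1.27039641e-01  9.91897035e-01 -5.37579591e-04] -1.102749624524162 51.30306594054802
lever_knob 0.7 [192.0, 217.6]
lever_knob 0.5 [141.0, 91.5]
lever 0.6 [189.0, 216.9]
lamp 0.61 [133.0, 171.7]
(array([-0.02,  0.03,  1.8 ]), array([], dtype=float64))
```

View pics/w5.png

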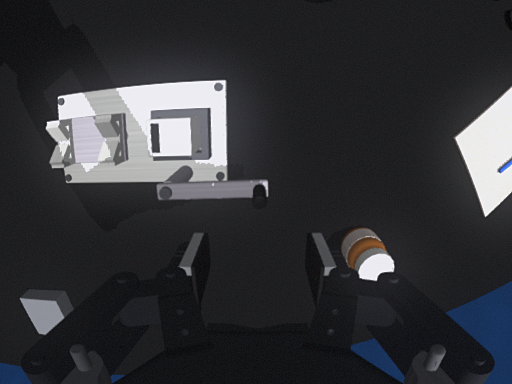

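The lamp stands in the pocket at (151-192, 118-158) with its strip on the cradle side. The knob top is at about (259,203), between the fingers, and the lever pivot is at (166,191).

```bash
python3 - <<'E'
from h import *
import pickle
c,s=pickle.load(open("c5.pkl","rb"))
print("knob",plane(c,1,(203,259.5),131),"base",plane(c,1,(187,262),93))
yaw=-.2545
R=np.array([[np.cos(yaw),-np.sin(yaw)],[np.sin(yaw),np.cos(yaw)]]);pk=np.array([543.6,129.1])
for z in(82,104):
  W=np.array([R.T@(plane(c,1,p,z)[:2]-pk) for p in((118,151),(118,190),(158,192),(158,150))]);print(z,W.round(1).tolist(),W.mean(0))
c3=pickle.load(open("c3.pkl","rb"));print("tri",tri([ray(c,1,(203,259.5)),ray(c3,1,(188,436))]))
E
```

```text
knob [610.55637358 202.20675981 131.        ] base [608.88689931 205.18692977  93.        ]
82 [[-21.0, -14.9], [-19.2, 23.7], [18.6, 24.1], [17.7, -18.4]] [-0.97143685  3.61191253]
104 [[-21.8, -6.7], [-20.1, 28.7], [14.7, 29.1], [13.8, -10.0]] [-3.35846643 10.3018837 ]
tri (array([609.6310106 , 202.38792137, 131.47410244]), np.float64(0.7373967989455935))
```

Request:
carry_out(
  commands=[
    [[-0.03,0.02,0.6],[0,0,0],-0.2],
    [[0,0,0.6],[0,0,0],-0.2],
    [[0,0,0.55],[0,0,0],-0.2],
    [[0,0,0],[0,0,0],1],
    [[0,0,0],[0,0,0],1],
    [[0,0,0],[0,0,0],1],
    [[0,0,0],[0,0,0],1],
    [[0,0,0],[0,0,0],1],
  ],
)

```text
time_s: 11.35
position: [611.7, 202.7, 103.9]
eef_rot: [0.001, 0.127, 0.992, 0.0]
contact_force: [-0.8, -2.6, 6.9]
grip_width: 7.7
gripper_force: 59.2
```

```bash
python3 - <<'E'
from h import *
s=read_state();print(s["time_s"],s["position"],s["grip_width"],s["contact_force"])
w,x,y,z=s["eef_rot"];Rt=Ro.from_quat([x,y,z,w])
pv=np.array([590,117.]);k=s["position"][:2];v=k-pv;print(np.hypot(*v));a0=np.arctan2(v[1],v[0])
a1=np.pi-.2545
n=12;p=k
for i in range(1,n+1):
    a=a0+(a1-a0)*i/n;q=pv+88*np.array([np.cos(a),np.sin(a)])
    if i==n: print(q)
    print(np.round(Rt.inv().apply(np.r_[q-p,0])/50,2)[:2].tolist());p=q
E
```

```text
11.35 [611.65018167 202.71242383 103.87609054] 7.72384040934006 [-0.78031537 -2.61479287  6.85618913]
88.40446801861684
[0.23, -0.02]
[0.22, -0.05]
[0.22, -0.08]
[0.2, -0.1]
[0.19, -0.13]
[0.17, -0.15]
[0.15, -0.17]
[0.13, -0.19]
[0.1, -0.21]
[0.07, -0.22]
[0.04, -0.22]
[504.83454183 139.155016  ]
[0.01, -0.23]
```

Request:
carry_out(
  commands=[
    [[0.23,-0.02,0],[0,0,0],1],
    [[0.22,-0.05,0],[0,0,0],1],
    [[0.22,-0.08,0],[0,0,0],1],
    [[0.2,-0.1,0],[0,0,0],1],
    [[0.19,-0.13,0],[0,0,0],1],
    [[0,0,0],[0,0,0],1],
  ],
)

```text
time_s: 12.1
position: [556.0, 198.6, 104.2]
eef_rot: [0.002, 0.127, 0.992, 0.001]
contact_force: [6.3, 0.7, 2.8]
grip_width: 6.5
gripper_force: 74.5
```

Request:
carry_out(
  commands=[
    [[0.17,-0.15,0],[0,0,0],1],
    [[0.15,-0.17,0],[0,0,0],1],
    [[0.13,-0.19,0],[0,0,0],1],
    [[0.1,-0.21,0],[0,0,0],1],
    [[0.07,-0.22,0],[0,0,0],1],
    [[0.04,-0.22,0],[0,0,0],1],
    [[0.01,-0.23,0],[0,0,0],1],
    [[0,0,0],[0,0,0],1],
  ],
)

```text
time_s: 13.1
position: [508.7, 140.0, 104.2]
eef_rot: [0.004, 0.128, 0.992, 0.002]
contact_force: [5.4, 2.0, 8.6]
grip_width: 1.1
gripper_force: 177.5
```

```bash
python3 - <<'E'
from h import *
s=read_state();print(s["time_s"],s["position"],s["eef_rot"],s["contact_force"],s["moment"])
im=camera("wrist");sc=camera("scene");cv2.imwrite("pics/w6.png",im[:,:,::-1])
a=cv2.resize(im[100:300,156:356],None,fx=2,fy=2,interpolation=2);b=cv2.resize(sc[110:235,215:335],None,fx=3.2,fy=3.2,interpolation=2)
cv2.imwrite("pics/v6.png",np.hstack([a,b])[:,:,::-1])
E
```

```text
13.1 [508.74922501 139.97373639 104.20678312] [0.00386562 0.12790997 0.99177654 0.00184344] [5.40053241 1.97708349 8.61208821] [ 0.16934522 -0.94031787  0.00250002]
```

View pics/v6.png

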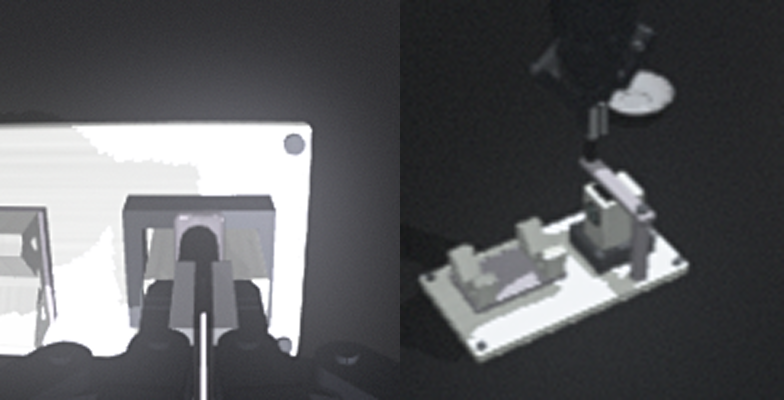

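The left crop shows the lever lying across the lamp and the knob at the outer edge of the pads. The scene crop confirms the arm is over the seated lamp, so I'll regrip the knob centrally and push the last bit.

Request:
carry_out(
  commands=[
    [[0,0,0],[0,0,0],0.5],
    [[0,0,0],[0,0,0],0.5],
    [[0.16,0,0],[0,0,0],0.5],
    [[0,0,0],[0,0,0],1],
    [[0,0,0],[0,0,0],1],
    [[0,0,0],[0,0,0],1],
    [[0,-0.05,0],[0,0,0],1],
    [[0,-0.06,0],[0,0,0],1],
  ],
)

```text
time_s: 14.2
position: [488.9, 137.6, 101.1]
eef_rot: [-0.006, 0.127, 0.992, 0.001]
contact_force: [-10.6, 10.8, 2.5]
grip_width: -0.1
gripper_force: 5.6
```

Request:
carry_out(
  commands=[
    [[0,-0.04,0],[0,0,0],1],
    [[0,0,0],[0,0,0],1],
  ],
)

```text
time_s: 14.45
position: [489.1, 134.5, 101.2]
eef_rot: [-0.005, 0.127, 0.992, -0.0]
contact_force: [-9.5, 4.5, 3.0]
grip_width: 0.1
gripper_force: 4.0
```

Request:
carry_out(
  commands=[
    [[0.1,0,0],[0,0,0],1],
    [[0,0.17,0],[0,0,0],0.2],
    [[0,0,0],[0,0,0],0.2],
    [[0,0,0],[0,0,0],0.2],
    [[0,0,0],[0,0,0],0.2],
  ],
)

```text
time_s: 15.08
position: [492.4, 143.5, 102.5]
eef_rot: [-0.0, 0.127, 0.992, 0.0]
contact_force: [-1.9, 1.5, -2.1]
grip_width: 33.6
gripper_force: 1.2
```

```bash
python3 - <<'E'
from h import *
s=read_state();print(s["time_s"],s["position"],s["contact_force"],s["grip_width"])
c=calibration("wrist");im=camera("wrist");cv2.imwrite("pics/w7.png",im[:,:,::-1])
T=calibration("top");tp=camera("top");cv2.imwrite("pics/t7.png",tp[:,:,::-1])
for n in("wrist","top"):
  for t in("lever","lever_knob"):
    for d in silhouettes(n,t)[:2]:
        ys,xs=np.where(d["pixels"]);print(n,t,d["confidence"],d["at"],ys.min(),ys.max(),xs.min(),xs.max())
        cc,w=(c,1) if n=="wrist" else (T,0);print(plane(cc,w,d["at"],112 if "knob" in t else 93))
for z in(93,131):print("expect knob shut px",proj(c,1,[504.8,139.2,z]),proj(T,0,[504.8,139.2,z]))
print(toolmove([504.8,139.2,102],np.pi/2-.2545))
E
```

```text
15.075 [492.37063149 143.53663811 102.45648768] [-1.86713121  1.46846685 -2.09171996] 33.63688654677614
wrist lever 0.55 [283.4, 270.3] 231 327 250 291
[538.47184217 140.11610188  93.        ]
wrist lever_knob 0.72 [283.0, 270.1] 231 327 250 290
[525.21455331 142.43274087 112.        ]
expect knob shut px [242.7551955  256.86617632] [224.97169631 211.05153946]
expect knob shut px [274.17860253 256.71494372] [222.1839805  209.28223141]
(array([-0.26, -0.02,  0.01]), array([-0.  , -0.  , -0.01]))
```

```bash
python3 - <<'E'
from h import *
c=calibration("wrist");im=camera("wrist")
d=silhouettes("wrist","lever")[0]["pixels"]
g=cv2.cvtColor(im,cv2.COLOR_RGB2GRAY)
for r in range(228,332,8):
    xs=np.where(d[r])[0];print(r,(xs.min(),xs.max()) if len(xs) else None,g[r,216:312:4].tolist())
for a in(0,.1,.2):
  for z in (89,131):
    t=np.pi-.2545-a;p=np.array([590,117])+88*np.array([np.cos(t),np.sin(t)]);print(a,z,proj(c,1,[*p,z]).round(),proj(c,1,[590,117,z]).round())
E
```

```text
228 None [239, 153, 157, 157, 158, 156, 159, 155, 117, 120, 119, 120, 130, 162, 162, 162, 162, 163, 162, 161, 255, 255, 255, 255]
236 (np.int64(274), np.int64(289)) [132, 85, 79, 106, 251, 157, 155, 162, 158, 157, 154, 157, 155, 157, 163, 169, 179, 179, 163, 82, 125, 130, 122, 255]
244 (np.int64(272), np.int64(288)) [135, 81, 81, 117, 218, 158, 157, 158, 158, 156, 153, 154, 153, 156, 126, 188, 79, 78, 76, 78, 75, 126, 125, 105]
252 (np.int64(270), np.int64(288)) [81, 81, 81, 118, 159, 153, 162, 154, 163, 163, 155, 154, 154, 155, 168, 146, 75, 76, 77, 73, 71, 107, 123, 120]
260 (np.int64(268), np.int64(288)) [83, 81, 78, 113, 156, 145, 157, 155, 151, 158, 150, 157, 149, 133, 250, 255, 72, 75, 74, 74, 69, 67, 125, 119]
268 (np.int64(266), np.int64(289)) [77, 79, 78, 117, 255, 174, 76, 75, 255, 255, 255, 255, 235, 235, 247, 254, 70, 74, 70, 69, 64, 77, 192, 79]
276 (np.int64(264), np.int64(290)) [81, 77, 105, 152, 255, 211, 91, 90, 255, 255, 255, 232, 144, 250, 248, 249, 74, 82, 76, 70, 66, 75, 64, 60]
284 (np.int64(261), np.int64(290)) [83, 71, 255, 237, 255, 219, 88, 94, 255, 255, 236
[... 257 characters left out ...]
7, 255, 255, 255, 255, 255, 247, 234, 246, 246, 249, 247, 246, 255, 255, 201, 73, 61, 89, 58, 55]
308 (np.int64(255), np.int64(277)) [66, 69, 70, 72, 74, 78, 79, 81, 112, 122, 199, 248, 249, 246, 248, 242, 73, 71, 72, 68, 68, 63, 55, 54]
316 (np.int64(253), np.int64(274)) [62, 64, 65, 66, 71, 71, 72, 72, 111, 101, 250, 246, 249, 248, 248, 62, 71, 71, 67, 66, 65, 61, 50, 49]
324 (np.int64(250), np.int64(271)) [49, 52, 53, 53, 56, 61, 69, 68, 108, 223, 247, 249, 246, 248, 126, 66, 60, 54, 57, 52, 52, 53, 49, 46]
0 89 [240. 257.] [335. 257.]
0 131 [274. 257.] [375. 257.]
0.1 89 [241. 270.] [335. 257.]
0.1 131 [275. 273.] [375. 257.]
0.2 89 [242. 283.] [335. 257.]
0.2 131 [277. 289.] [375. 257.]
```

Request:
carry_out(
  commands=[
    [[0.2,0,0],[0,0,0],1],
    [[0,0,0],[0,0,0],1],
    [[0,0.45,0],[0,0,0],1],
    [[0,0.45,0],[0,0,0],1],
    [[-0.46,0,0],[0,0,0],1],
    [[0,-0.2,0],[0,0,0],1],
    [[0,-0.15,0],[0,0,0],1],
    [[0,-0.12,0],[0,0,0],1],
  ],
)

```text
time_s: 16.48
position: [509.4, 160.2, 102.7]
eef_rot: [-0.0, 0.128, 0.992, -0.0]
contact_force: [-0.8, 0.7, -0.5]
grip_width: 0.0
gripper_force: 0.6
```

Request:
carry_out(
  commands=[
    [[0,-0.06,0],[0,0,0],1],
    [[0,-0.06,0],[0,0,0],1],
    [[0,0,0],[0,0,0],1],
  ],
)

```text
time_s: 16.85
position: [509.1, 155.0, 103.5]
eef_rot: [0.0, 0.127, 0.992, 0.0]
contact_force: [-2.5, 0.5, 9.2]
grip_width: -0.4
gripper_force: 4.5
```

```bash
cat > lev.py <<'E'
from h import *
def lev():
    s=read_state();print(s["time_s"],s["position"].round(1),s["contact_force"].round(1))
    c=calibration("wrist");im=camera("wrist");cv2.imwrite("pics/w_%.2f.png"%s["time_s"],im[:,:,::-1])
    ds=silhouettes("wrist","lever")
    T=calibration("top");camera("top")
    for d in silhouettes("top","lever")[:1]:
        ys,xs=np.where(d["pixels"]);print("top",d["confidence"],d["at"],np.c_[xs,ys].min(0),np.c_[xs,ys].max(0))
    for d in ds[:1]:
        print(d["confidence"],d["at"]);d=d["pixels"];rs=np.where(d.any(1))[0]
        for r in rs[::6]:
            xs=np.where(d[r])[0];print(r,xs.min(),xs.max())
    for a in(0,.05,.1,.2):
        o=[]
        for rr in(40,60,95):
            t=np.pi-.2545-a;p=np.array([590,117])+rr*np.array([np.cos(t),np.sin(t)]);o+=[proj(c,1,[*p,93]).round(),]
        print(a,o)
E
python3 -c "
from lev import *
lev()"
```

```text
16.85 [509.1 155.  103.5] [-2.5  0.5  9.2]
top 0.57 [199.4, 214.7] [215 189] [224 212]
0.82 [226.0, 232.2]
210 242 243
216 226 250
222 226 250
228 225 249
234 225 244
240 225 234
246 224 229
252 222 227
258 224 226
0 [array([285., 235.]), array([261., 234.]), array([213., 233.])]
0.05 [array([285., 238.]), array([261., 239.]), array([214., 240.])]
0.1 [array([286., 241.]), array([262., 243.]), array([214., 247.])]
0.2 [array([286., 246.]), array([263., 252.]), array([216., 262.])]
```

Request:
carry_out(
  commands=[
    [[0,-0.06,0],[0,0,0],1],
    [[0,-0.06,0],[0,0,0],1],
    [[0,-0.03,0],[0,0,0],1],
    [[0,0,0],[0,0,0],1],
  ],
)

```text
time_s: 17.55
position: [508.1, 150.9, 103.7]
eef_rot: [0.001, 0.128, 0.992, 0.003]
contact_force: [-0.8, 12.8, 6.2]
grip_width: -0.2
gripper_force: 8.2
```

```bash
python3 -c "
from lev import *
lev()"
```

```text
17.55 [508.1 150.9 103.7] [-0.8 12.8  6.2]
0.93 [225.3, 235.0]
211 228 247
217 226 250
223 227 251
229 227 248
235 227 243
241 226 232
247 225 228
253 225 227
0 [array([285., 241.]), array([261., 240.]), array([213., 239.])]
0.05 [array([285., 244.]), array([261., 245.]), array([213., 247.])]
0.1 [array([285., 247.]), array([262., 249.]), array([214., 254.])]
0.2 [array([286., 252.]), array([263., 258.]), array([216., 269.])]
```

Request:
carry_out(
  commands=[
    [[0,0.2,-0.2],[0,0,0],1],
    [[0,0.1,-0.8],[0,0,0],1],
    [[0,0,-0.9],[0,0,0],0],
    [[-0.1,-0.8,0],[0,0,0],-1],
    [[-0.1,-1,0],[0,0,0],-1],
    [[-0.1,-1,0],[0,0,0],-1],
    [[-0.1,-1,0],[0,0,0],-1],
    [[-0.1,-1,0],[0,0,0],-1],
  ],
)

```text
time_s: 18.75
position: [474.0, -78.0, 198.0]
eef_rot: [0.0, 0.127, 0.992, -0.001]
contact_force: [0.7, -0.0, -1.1]
grip_width: 85.6
gripper_force: 0.0
```

Request:
carry_out(
  commands=[
    [[-0.15,-1,0],[0,0,0],-1],
    [[-0.15,-1,0],[0,0,0],-1],
    [[-0.15,-1,0],[0,0,0],-1],
    [[-0.15,-1,0],[0,0,0],-1],
    [[0,-0.5,0],[0,0,1],-1],
    [[0,0,0],[0,0,1],-1],
    [[0,0,0],[0,0,1],-1],
    [[0,0,0],[0,0,1],-1],
  ],
)

```text
time_s: 19.75
position: [446.3, -301.8, 197.7]
eef_rot: [-0.0, 0.299, 0.954, -0.0]
contact_force: [-0.3, 0.2, -0.4]
grip_width: 85.4
gripper_force: 0.0
```

Request:
carry_out(
  commands=[
    [[0,0,0],[0,0,1],-1],
    [[0,0,0],[0,0,1],-1],
    [[0,0,0],[0,0,1],-1],
    [[0,0,0],[0,0,1],-1],
    [[0,0,0],[0,0,1],-1],
    [[0,0,0],[0,0,1],-1],
    [[0,0,0],[0,0,1],-1],
    [[0,0,0],[0,0,1],-1],
  ],
)

```text
time_s: 20.75
position: [446.4, -301.6, 197.8]
eef_rot: [-0.0, 0.607, 0.795, -0.0]
contact_force: [0.1, 0.2, -0.5]
grip_width: 85.2
gripper_force: 0.0
```

```bash
cat > bar.py <<'E'
from h import *
def bar(name="barrel",z=40):
    s=read_state();print(s["time_s"],s["position"].round(1),s["eef_rot"].round(3),s["joint_positions"].round(2))
    c=calibration("wrist");im=camera("wrist");cv2.imwrite("pics/b_%.2f.png"%s["time_s"],im[:,:,::-1])
    for t in("barrel","rest"):
        for d in silhouettes("wrist",t)[:3]:
            k=cv2.convexHull(np.argwhere(d["pixels"])[:,::-1].astype(np.float32));r=cv2.minAreaRect(k);b=cv2.boxPoints(r)
            ax=[(b[i]+b[(i+1)%4])/2 for i in range(4)];W=[plane(c,1,p[::-1],z)[:2] for p in ax]
            L=[np.linalg.norm(W[0]-W[2]),np.linalg.norm(W[1]-W[3])];i=int(L[1]>L[0]);v=W[i]-W[i+2];v=v if v[1]>0 else -v
            print(t,round(d["confidence"],2),np.round(d["at"]),"ctr",np.mean(W,0).round(1),"size",np.round(L),"yaw",np.arctan2(-v[0],v[1]).round(3),"pix",r[0])
E
python3 -c "
from bar import *
bar()
print(toolmove([450,-298,190],.1))"
```

```text
20.75 [ 446.4 -301.6  197.8] [-0.     0.607  0.795 -0.   ] [-0.72  0.28  1.66 -0.    1.2  -0.99]
barrel 0.89 [203. 342.] ctr [ 552.8 -313.1] size [82. 22.] yaw 0.958 pix (342.49163818359375, 202.61911010742188)
barrel 0.69 [165. 263.] ctr [ 449.3 -299.7] size [ 33. 116.] yaw 0.108 pix (261.85137939453125, 168.3918914794922)
barrel 0.65 [146. 154.] ctr [ 322.6 -305.3] size [76. 24.] yaw 0.694 pix (153.20001220703125, 146.4000244140625)
rest 0.6 [159. 252.] ctr [ 446.4 -292.8] size [ 57. 112.] yaw 0.11 pix (260.9653015136719, 162.0249481201172)
(array([0.05, 0.09, 0.16]), array([-0.01,  0.  ,  1.95]))
```

Request:
carry_out(
  commands=[
    [[0,0,0],[0,0,0.95],-1],
    [[0,0,0],[0,0,0.9],-1],
    [[0.04,0.07,0.85],[0,0,0],-1],
    [[0,0,0.9],[0,0,0],-1],
    [[0,0,0],[0,0,0],-1],
  ],
)

```text
time_s: 21.52
position: [447.4, -297.1, 107.5]
eef_rot: [-0.004, 0.668, 0.744, -0.0]
contact_force: [0.3, 0.6, 0.1]
grip_width: 85.5
gripper_force: 0.0
```

```bash
python3 -c "
from bar import *
bar()
c=calibration('wrist');m=[d for d in silhouettes('wrist','barrel') if abs(d['at'][1]-258)<40][0]['pixels']
rs=np.where(m.any(1))[0];print(rs.min(),rs.max())
for r in range(rs.min(),rs.max()+1,8):
    x=np.where(m[r])[0];print(r,x.min(),x.max())
print(proj(c,1,[449.3,-299.7,40]),toolmove([449.3,-299.7,26],.108))"
```

```text
21.525 [ 447.4 -297.1  107.5] [-0.004  0.668  0.744 -0.   ] [-0.71  0.39  1.76 -0.    1.   -0.82]
barrel 0.86 [186. 126.] ctr [ 327.4 -302.5] size [75. 25.] yaw 0.694 pix (122.81873321533203, 186.05215454101562)
barrel 0.86 [221. 372.] ctr [ 549.8 -309. ] size [82. 21.] yaw 0.958 pix (371.2500305175781, 218.75)
barrel 0.68 [195. 263.] ctr [ 449.7 -300.8] size [ 34. 122.] yaw 0.113 pix (261.5, 196.99998474121094)
rest 0.67 [178. 242.] ctr [ 448.3 -292.2] size [111.  54.] yaw 0.112 pix (261.0, 187.5)
128 266
128 251 265
136 241 281
144 241 282
152 241 282
160 241 281
168 242 281
176 241 281
184 242 281
192 242 280
200 242 281
208 241 281
216 242 280
224 242 279
232 243 279
240 243 279
248 243 279
256 243 278
264 250 271
[192.47451018 256.91994373] (array([ 0.02, -0.04,  1.72]), array([ 0.02,  0.03, -0.01]))
```

```bash
python3 -c "
from h import *
c=calibration('wrist');s=read_state();print(s['time_s'],s['position'],s['eef_rot'])
im=camera('wrist');ms=[d for d in silhouettes('wrist','barrel') if abs(d['at'][1]-258)<40];m=ms[0]['pixels']
rs=np.where(m.any(1))[0];cc=np.median([np.where(m[r])[0].mean() for r in range(rs.min()+12,rs.max()-12)]);print(rs.min(),rs.max(),cc)
a=plane(c,1,(rs.min(),cc),45);b=plane(c,1,(rs.max(),cc),56);print(a,b,(a+b)/2,np.linalg.norm((a-b)[:2]))
print(toolmove([*((a+b)/2)[:2],26],.11))
# height from the barrel's visible width
w=np.median([np.ptp(np.where(m[r])[0])+1 for r in range(185,205)]);p=[plane(c,1,(195,cc+k*w/2),40) for k in(-1,1)];print('width',np.linalg.norm(p[0]-p[1]))
# triangulate the barrel centre with the top camera
T=calibration('top');camera('top')
for d in silhouettes('top','barrel'):
    o,v=ray(c,1,proj(c,1,[*((a+b)/2)[:2],40]));print(np.round(d['at']),[t.round(1) if hasattr(t,'round') else t for t in tri([(o,v),ray(T,0,d['at'])])])
"
```

```text
21.725 [ 451.17249028 -300.25238681  112.03419463] [ 1.62783649e-03  6.68112194e-01  7.44058762e-01 -7.44223025e-05]
122 258 256.5
[ 443.08937489 -241.83268842   45.        ] [ 455.00854161 -353.16263949   56.        ] [ 449.04895825 -297.49766395   50.5       ] 111.96617586785446
(array([ 0.06, -0.04,  1.72]), array([ 0.03,  0.03, -0.03]))
width 31.805299442099447
[254. 372.] [array([ 441.5, -257.9,  137.5]), np.float64(10.9)]
[215. 385.] [array([ 432.3, -136.7,  604.2]), np.float64(7.6)]
```

Request:
carry_out(
  commands=[
    [[0.06,-0.04,0.6],[0,0,0],-1],
    [[0,0,0.6],[0,0,0],-1],
    [[0,0,0.6],[0,0,0],-1],
    [[0,0,0.1],[0,0,0],-1],
    [[0,0,0],[0,0,0],-1],
    [[0,0,0],[0,0,0],0],
    [[0,0,0],[0,0,0],1],
    [[0,0,0],[0,0,0],1],
  ],
)

```text
time_s: 22.92
position: [448.2, -296.7, 15.8]
eef_rot: [0.001, 0.668, 0.744, 0.0]
contact_force: [1.5, 0.6, 0.6]
grip_width: 32.2
gripper_force: 0.5
```

Request:
carry_out(
  commands=[
    [[0,0,0],[0,0,0],1],
    [[0,0,0],[0,0,0],1],
    [[0,0,0],[0,0,0],1],
    [[0,0,0],[0,0,0],1],
  ],
)

```text
time_s: 23.42
position: [448.3, -296.8, 16.1]
eef_rot: [0.001, 0.668, 0.744, 0.0]
contact_force: [-0.3, 0.7, 6.5]
grip_width: 29.6
gripper_force: 58.8
```

Request:
carry_out(
  commands=[
    [[0,0,-0.5],[0,0,0],1],
    [[0,0,-0.8],[0,0,0],1],
    [[0,0,-0.8],[0,0,0],1],
    [[0.2,0.1,-0.6],[0,0,0],1],
    [[0.85,0.3,0],[0,0,0],1],
    [[0.85,0.3,0],[0,0,0],1],
    [[0.85,0.3,0],[0,0,0],1],
    [[0.85,0.3,0],[0,0,0],1],
  ],
)

```text
time_s: 24.42
position: [493.0, -109.0, 150.2]
eef_rot: [0.0, 0.668, 0.744, -0.0]
contact_force: [0.5, -0.1, -1.1]
grip_width: 29.2
gripper_force: 60.1
```

Request:
carry_out(
  commands=[
    [[0.85,0.3,0],[0,0,0],1],
    [[0.85,0.3,0],[0,0,0],1],
    [[0.81,0.1,0],[0,0,0],1],
    [[0,0,0],[0,0,1],1],
    [[0,0,0],[0,0,1],1],
    [[0,0,0],[0,0,1],1],
    [[0,0,0],[0,0,1],1],
    [[0,0,0],[0,0,0.16],1],
  ],
)

```text
time_s: 25.42
position: [514.1, 18.1, 150.0]
eef_rot: [-0.0, 0.792, 0.611, -0.0]
contact_force: [-0.3, 0.7, -1.1]
grip_width: 29.3
gripper_force: 60.1
```

```bash
python3 - <<'E'
from h import *
import pickle
camera("top")
c=calibration("wrist");s=read_state();im=camera("wrist");pickle.dump((c,s),open("c8.pkl","wb"))
print(s["time_s"],s["position"],s["eef_rot"],s["grip_width"])
cv2.imwrite("pics/w8.png",im[:,:,::-1])
for t in("barrel","rig"):
    for d in silhouettes("wrist",t)[:2]:print(t,d["confidence"],d["at"],d["pixels"].sum())
print(toolmove([514.6,17.8,42],-.2545))
y=-.2545;R=np.array([[np.cos(y),-np.sin(y)],[np.sin(y),np.cos(y)]]);o=np.array([524.7,56.5])
for q in((60,125),(60,-105),(-60,-105),(-60,125)):print(q,proj(c,1,[*(o+R@q),12]))
g=cv2.cvtColor(im,cv2.COLOR_RGB2GRAY);m=(g>150).astype(np.uint8);n,l,st,ce=cv2.connectedComponentsWithStats(m)
print(st[st[:,4]>300])
E
```

```text
25.475 [514.17020723  18.08402234 150.03660781] [-9.00925210e-05  7.91514252e-01  6.11150675e-01 -1.82105309e-04] 29.485455302582373
barrel 0.63 [227.9, 257.0] 11056
rig 0.85 [104.7, 262.7] 18058
(array([-0.  ,  0.01,  2.16]), array([-0.,  0., -0.]))
(60, 125) [ 18.10857792 317.78857564]
(60, -105) [230.24780318 312.04948257]
(-60, -105) [230.38236726 205.73383991]
(-60, 125) [ 18.09848594 199.67211783]
[[     0      0    512    384 178087]
 [   200     17    138     45   4426]
 [   200     61    119    170  11333]
 [   233     61     48     25    532]
 [   449     89     37     52   1360]
 [   227    153     59     10    404]]
```

Request:
carry_out(
  commands=[
    [[0,0,0.7],[0,0,0],1],
    [[0,0,0.7],[0,0,0],1],
    [[0,0,0.5],[0,0,0],1],
    [[0,0,0.16],[0,0,0],1],
    [[0,0,0.06],[0,0,0],1],
    [[0,0,0],[0,0,0],1],
    [[0,0,0],[0,0,0],1],
  ],
)

```text
time_s: 26.5
position: [515.3, 18.0, 45.0]
eef_rot: [0.001, 0.792, 0.611, 0.001]
contact_force: [0.4, 0.3, -2.1]
grip_width: 29.6
gripper_force: 60.1
```

Request:
carry_out(
  commands=[
    [[0,0,0.03],[0,0,0],1],
    [[0,0,0.02],[0,0,0],1],
    [[0,0,0],[0,0,0],1],
  ],
)

```text
time_s: 26.88
position: [515.3, 17.9, 42.0]
eef_rot: [0.001, 0.792, 0.611, 0.001]
contact_force: [1.1, -0.7, 2.0]
grip_width: 29.4
gripper_force: 60.3
```

Request:
carry_out(
  commands=[
    [[0,0,0],[0,0,0],0],
    [[0,0,0],[0,0,0],0],
    [[0,0,0],[0,0,0],0],
    [[0,0,0],[0,0,0],0],
  ],
)

```text
time_s: 27.38
position: [514.3, 18.1, 41.5]
eef_rot: [-0.0, 0.792, 0.611, -0.0]
contact_force: [0.4, -0.0, -0.3]
grip_width: 42.6
gripper_force: 0.0
```

```bash
python3 - <<'E'
from h import *
c=calibration("wrist");s=read_state();im=camera("wrist");sc=camera("scene");tp=camera("top")
print(s["time_s"],s["position"],s["contact_force"],s["grip_width"])
m=[d for d in silhouettes("wrist","barrel") if abs(d["at"][1]-257)<40][0]["pixels"];rs=np.where(m.any(1))[0]
print(rs.min(),rs.max(),[(r,*np.where(m[r])[0][[0,-1]]) for r in range(rs.min(),rs.max(),16)])
y=-.2545;R=np.array([[np.cos(y),-np.sin(y)],[np.sin(y),np.cos(y)]]);o=np.array([524.7,56.5])
for q in((0,15,50),(0,15,66),(0,-95,82),(0,-40,66)):print(q,proj(c,1,[*(o+R@q[:2]),q[2]]).round(1))
a=cv2.resize(im[:,130:382],(394,600),interpolation=2);b=cv2.resize(sc[110:235,205:290],(406,600),interpolation=2)
cv2.imwrite("pics/v9.png",np.hstack([a,b])[:,:,::-1])
E
```

```text
27.375 [514.2845366   18.07453947  41.50630162] [ 0.35441684 -0.03561991 -0.26235707] 42.64479392603751
143 327 [(143, np.int64(262), np.int64(271)), (159, np.int64(228), np.int64(294)), (175, np.int64(228), np.int64(293)), (191, np.int64(229), np.int64(293)), (207, np.int64(229), np.int64(293)), (223, np.int64(230), np.int64(291)), (239, np.int64(230), np.int64(291)), (255, np.int64(231), np.int64(290)), (271, np.int64(232), np.int64(289)), (287, np.int64(232), np.int64(288)), (303, np.int64(233), np.int64(287)), (319, np.int64(234), np.int64(286))]
(0, 15, 50) [138.3 259.8]
(0, 15, 66) [142.3 260.1]
(0, -95, 82) [341.7 259.9]
(0, -40, 66) [246.8 260. ]
```

View pics/v9.png

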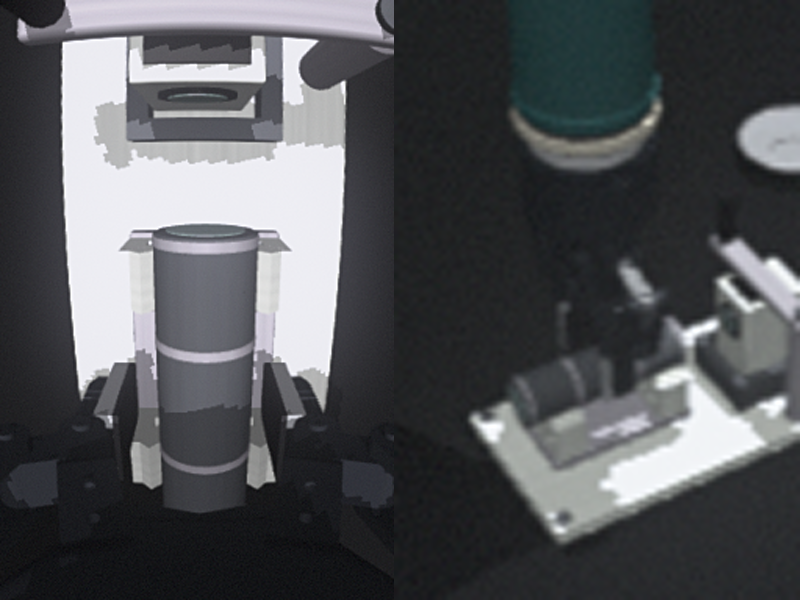

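The last picture shows the barrel in the V on both sides, the lamp window facing it, and the lever across the lamp. The barrel's front end rim is about 5 px low (row ~148 instead of 143), which is about 2.5 mm toward −y. I'll lift it slightly, shift it, let it settle, regrip and press.

Request:
carry_out(
  commands=[
    [[0,0.01,0],[0,0,0],1],
    [[0,0,0],[0,0,0],1],
    [[0,0,0],[0,0,0],1],
    [[0,0,-0.05],[0,0,0],1],
    [[0.05,0,0],[0,0,0],1],
    [[0,0,0.05],[0,0,0],1],
    [[0,0,0],[0,0,0],1],
    [[0,0,0],[0,0,0],0],
  ],
)

```text
time_s: 28.58
position: [514.6, 20.6, 41.3]
eef_rot: [-0.001, 0.792, 0.611, -0.001]
contact_force: [-0.3, 0.2, 0.2]
grip_width: 42.3
gripper_force: 0.0
```

Request:
carry_out(
  commands=[
    [[0,0,0],[0,0,0],0],
    [[0,0,0],[0,0,0],0],
    [[0,0,0],[0,0,0],0],
  ],
)

```text
time_s: 28.95
position: [515.3, 20.4, 41.5]
eef_rot: [-0.0, 0.792, 0.611, -0.0]
contact_force: [-0.5, -0.6, 0.7]
grip_width: 42.9
gripper_force: 0.0
```

```bash
python3 - <<'E'
from h import *
c=calibration("wrist");s=read_state();im=camera("wrist")
print(s["time_s"],s["position"],s["contact_force"],s["grip_width"])
m=[d for d in silhouettes("wrist","barrel") if abs(d["at"][1]-257)<40][0]["pixels"];rs=np.where(m.any(1))[0]
print(rs.min(),rs.max(),[(r,np.where(m[r])[0][[0,-1]].mean()) for r in range(rs.min()+16,rs.max(),30)])
y=-.2545;R=np.array([[np.cos(y),-np.sin(y)],[np.sin(y),np.cos(y)]]);o=np.array([524.7,56.5])
for q in((0,15,50),(0,15,66),(0,15,82),(0,-40,66)):print(q,proj(c,1,[*(o+R@q[:2]),q[2]]).round(1))
g=cv2.cvtColor(im,cv2.COLOR_RGB2GRAY);print(g[128:170,262].tolist())
g=cv2.cvtColor(cv2.imread("pics/w8.png"),7)
E
```

```text
28.95 [515.27651478  20.40624057  41.47390251] [-0.46252561 -0.57720494  0.70275977] 42.942762970379924
143 327 [(159, np.float64(259.5)), (189, np.float64(260.0)), (219, np.float64(259.5)), (249, np.float64(259.5)), (279, np.float64(260.5)), (309, np.float64(259.5))]
(0, 15, 50) [143.  259.2]
(0, 15, 66) [147.5 259.3]
(0, 15, 82) [153.1 259.5]
(0, -40, 66) [251.  259.3]
[238, 238, 238, 237, 238, 238, 238, 237, 236, 238, 238, 237, 238, 242, 248, 131, 98, 104, 104, 105, 105, 113, 135, 112, 83, 105, 129, 177, 210, 207, 205, 204, 207, 200, 160, 114, 111, 113, 114, 112, 113, 112]
```

Request:
carry_out(
  commands=[
    [[0,0,0],[0,0,0],1],
    [[0,0,0],[0,0,0],1],
    [[0,0,0],[0,0,0],1],
    [[0,0,0],[0,0,0],1],
  ],
)

```text
time_s: 29.55
position: [516.7, 20.2, 41.9]
eef_rot: [0.001, 0.792, 0.611, 0.001]
contact_force: [3.9, -0.4, 1.5]
grip_width: 29.7
gripper_force: 59.8
```

Request:
carry_out(
  commands=[
    [[0,0,0.06],[0,0,0],1],
    [[0,0,0.06],[0,0,0],1],
    [[0,0,0.04],[0,0,0],1],
    [[0,0,0],[0,0,0],1],
    [[0,0,0],[0,0,0],1],
  ],
)

```text
time_s: 30.18
position: [516.7, 20.2, 34.0]
eef_rot: [0.001, 0.792, 0.611, 0.001]
contact_force: [4.4, -1.3, 6.5]
grip_width: 29.5
gripper_force: 60.3
```

Request:
carry_out(
  commands=[
    [[0,0.025,0],[0,0,0],1],
    [[0,0,0],[0,0,0],1],
    [[0,0,0],[0,0,0],1],
  ],
)

```text
time_s: 30.55
position: [516.7, 20.2, 33.7]
eef_rot: [-0.0, 0.792, 0.611, -0.0]
contact_force: [1.6, -0.6, 7.6]
grip_width: 29.6
gripper_force: 60.5
```

```bash
python3 -c "
from h import *
s=read_state();print(s['position'],s['contact_force'])
T=calibration('top');camera('top')
for d in silhouettes('top','lever')[:2]:print(d['confidence'],d['at'])
print(proj(T,0,[504.8,139.2,110]),proj(T,0,[547,128,90]))
print(hand_in())"
```

```text
[516.67586955  20.16182347  33.69267412] [ 1.55421046 -0.61056346  7.55196697]
[223.74887584 210.27543951] [208.77225605 216.48304903]
the job is handed in; nothing more can be done
None
```

The job is handed in, at about 30.6 s of the 72 s. The lamp is seated with its window facing the cradle and the lever is shut over it. The barrel lies centred in the V, gripped and pressed down about 8 mm with 7.6 N. The lever was judged shut from the earlier wrist pictures, because it was not found in the last check before handing in.

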